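Load the shoe key into the spring-jaw cradle

TASK

Draw the T-headed shoe key out of its pigeonhole by the head and lay it flat on the table top; then take it again by the shank and load it in the grey spring cradle. To load it, press the tail against the sliding jaw so that the key itself holds the jaw open, lower it level in front of the roof, and let the spring carry the head fully home under the roof, where it must stay clamped, straight and level. Leave the other things on the table where they are.

Things in the scene. Friction and masses are not known exactly. Their poses are not given: they have to be found in the camera images.
- key_center (a point): the shoe key: dark cast iron, 180 mm long, 0.5 kg; a head 36 wide x 34 long x 24 mm tall at its +y end, then a plain shank 20 x 20 x 146 mm whose -y end is the tail. Flat underside, down throughout. This point: midway along the 180 mm, 10 mm above the underside; y points to the head, z up. At the start the head and about 10 mm of shank stick out of a pigeonhole
- key_head (a point): centre of the key's head: 73 mm along +y from key_center, 12 mm above the underside; the head's end face is 17 mm beyond it
- rack: fixed wooden rack 145 (x) x 160 (y) x 52 mm tall, origin under its centre. Two pigeonholes 34 mm wide, 34 mm high at x = -42.5 and +42.5 mm, floors 12 mm above the table, open only at the +y face (y = 80 mm). The key is drawn out along the rack's +y; its head is too wide to go in. The table is clear for 200 mm before the mouths
- cradle: fixed grey spring cradle 285 mm long (y) x 74 mm wide, origin on the table near its middle. The key lies along its y, head to +y. Stop at the +y end with inner face at y = 115 mm; spring housing, 70 mm high, at y = -120 to -150. Between the bed (y = 57 to 115) and tail rest (y = -35 to -55, 44 mm wide), both 36 mm high, only a 10 mm base plate: fingers can straddle the shank there
- cradle_seat (a point): where the middle of the lower edge of the key's head end face comes to rest: foot of the stop, at bed height (36 mm); axes as cradle. The bed runs from here 58 mm towards -y between two cheeks 46 mm apart inside, 50 mm above the table: no room for fingers beside the head
- cradle_roof (a point): middle of the roof's free edge, underside: the roof reaches 20 mm from the stop (y = 95 to 115 of the cradle), underside 64 mm and top 69 mm above the table, 62 mm wide
- jaw (a joint): how far the sliding jaw is pushed back, m: 0 free, 0.045 at its end. Spring: 8 N at 0 rising to 17 N at the end, pushing the jaw towards the stop. With the key home it reads about 0.008; for the head to clear the roof on the way down it must be past 0.028
- jaw_face (a point): middle of the top edge of the jaw's working face, an upright steel plate 50 mm wide, 8 mm thick, from 16 to 94 mm above the table; it faces the stop (cradle's +y), 172 mm from it when free; slides along the cradle's -y when pushed
- drift: plain straight square iron bar with no head, 20 x 20 x 130 mm, lying in the other pigeonhole (bystander)
- funnel: dull brass funnel, 90 mm across, in a ring stand on a 90 x 110 mm foot, 160 mm tall, origin under its foot (bystander)
- nipple: heavy steel grease nipple standing upright, 42 mm across, 70 mm tall, origin under its foot (bystander)
- boot: black rubber bellows boot on a rigid steel collar, 68 mm across, 64 mm tall, origin under it (bystander)
- spanner: blue plastic spanner lying flat, 170 mm long along its own x (bystander)
- tin: steel grease tin, 74 mm across, 85 mm tall, origin under it (bystander)
- key: the whole key; origin on its underside, 10 mm below key_center
There are look-alikes about, which are no part of the job. Leave any orange or yellow look-alike of the key alone.

How it is judged:
By the outcome, as a careful person would: the job done as asked, in the order asked, and still so for the second after the job is handed in, with the robot touching nothing.
It also fails if it takes over 51 s, if anything falls off the work surface, if the arm or the gripper's body presses on something with over 40 N, if the wrist force passes 120 N, or if a joint passes its speed limit or range.

ROBOT

A 7-joint arm with a two-finger parallel gripper is mounted at the origin on the work surface. World frame = base frame: x ahead of the robot, y to its left, z up, the work surface at z = 0. Lengths are in mm, angles in rad, forces in N, time in s.
With the tool pointing down it reaches from about 350 to 900 mm from the base axis. Payload 19.9 kg.
Tool frame: the origin (TCP) lies at the very end of the fingers, on their centre line; the grasp point (between the pads) lies 19 mm behind it (ctrl.tcp_to_grasp is the distance from the TCP to the grasp point, in mm); z points along the fingers, y is the line along which they close (so a half turn about z gives the same grasp; the last joint's range is limited). The gripper opens to 85 mm and grips with 20 to 120 N. Pads are 22 mm wide; open, the fingers measure 114 mm over their backs; the gripper's body (76 mm by 85 mm) begins 54 mm behind the grasp point. The pads swing forward as they close: fully open they stand 13 mm farther back than shut.
Start: joints at [-1.373, 0.417, -0.01, 1.614, 0.005, 1.111, -0.053], TCP at [147.826, 607.247, 231.26] pointing down, gripper open.
Joint ranges: [-2.81, 2.81], [-0.39, 2.02], [-1.27, 1.25], [0.06, 2.57], [-1.19, 4.33], [0.19, 2], [-2.82, 2.82]. Speed limits (rad/s): [1.89, 1.89, 2.39, 2.39, 3.01, 3.01, 3.01].

INTERFACE

Orientations are given as a rotation vector (axis times angle).
In Python, from bench import ctrl gives the robot as it stands.
- The arm moves only by the tool apply_moves, never from a script. Its argument "moves" is a list that holds one entry, the list of rows, each a list of 6 numbers: the shift along the world's x, y, z in mm, then the turn, a rotation vector about the world's x, y, z in rad. A call has 1 to 20 rows; each row shifts and turns the commanded pose from where the row before left it; what a row does not reach is not made up. A row lasts 1/12 s, in which the tool goes at most 41.7 mm and 7.16 degrees, less where a joint would pass 70% of its speed; a pose out of reach is approached as far as the arm can. A call with a gripper value outside its range is refused whole. "grip" is the opening in per cent of the stroke, from 0 (shut) to 100 (fully open), set as the call begins (left out, the last holds). The fingers move at their own pace and stop on an object; "grip_force" is the grip in N (left out, the last holds). Time passes only in rows, so rows that do not move let the fingers close. It gives the time, the measured TCP pose, the force, the opening and the grip force at its end, in the units of the state.
- ctrl.get_obs(): the state, without advancing time (a new reading comes with each control period).
- ctrl.read_camera(name): name is "scene" or "top" or "wrist"; returns (picture, depth): 420x560x3 uint8, blue, green, red; 420x560 float32, mm along the optical axis (not along the pixel's ray), 0 where there is no reading.
- ctrl.camera_params(name): a dict with "intrinsics" (3x3 intrinsics, pixels), "rvec" (rotation vector, rad) and "tvec" (3), from world to camera coordinates, as OpenCV has them; the wrist camera has in their place "mount" (4x4, takes a point from camera to tool coordinates, whose origin is the TCP and whose axes are the flange's). Camera axes: x right, y down, z forward; pixel columns grow to the right and rows downward; lengths in mm; the calibration is good to about 2 mm. The wrist camera is an equidistant fisheye: a pixel r from the principal point sees the ray r / f radians off the axis. A picture is of the moment at which its call begins: read the wrist's pose just before it. camera_params takes no time and is no camera call.
- ctrl.job_done(): hands the job in; it is judged then, once.
The state is a dict: "time": time; "q": joint angles; "qvel": joint speeds; "effort": joint torques, N m; "tcp_pos": TCP position; "ee_rot": TCP orientation; "ft_force": force on the tool from outside, world axes, zero at the start; "ft_torque": the same for the moment, N m; "finger_gap": opening from 0.0 (shut) to 1.0 (fully open); "gripper_force": force on a finger pad.
Only numpy, scipy, OpenCV 4.12 (cv2) and the standard library are available. Lean on these libraries where they do the work, as an engineer would, in place of code of your own. Each camera call takes 0.05 s, during which the arm holds its last target. There are 200 camera calls.

## Working session

There is one attempt and no reset: what is moved stays moved. The work goes in short steps, Python scripts to look and compute and a tool call to move; the robot and the scene stay as the last step left them, time stands still between calls to the robot, and variables do not carry over. Pictures are saved under pics/ and viewed, at most 10 in all, crops included, and the job is handed in when it is done.

Besides the shell and the picture viewer there is one more tool, called after "Call:" as name([rows], argument=value, ...), one row to a line, values as JSON. apply_moves: Moves the arm, as the interface text tells. Its arguments: {"type":"object","properties":{"moves":{"type":"array","items":{"type":"array","items":{"type":"array","items":{"type":"number"}}}},"grip":{"type":"number"},"grip_force":{"type":"number"}},"required":["moves"]}

```bash
mkdir -p pics; cat > h.py <<'E'
import numpy as np, cv2
from bench import ctrl
from scipy.spatial.transform import Rotation as R
def snap(n,f):
    p,d=ctrl.read_camera(n); cv2.imwrite(f'pics/{f}.png',p); np.savez(f'{f}.npz',p=p,d=d); return p,d
def w(n,d):
    """world point map"""
    c=ctrl.camera_params(n);K=np.array(c['intrinsics']);Rm=cv2.Rodrigues(np.array(c['rvec'],float))[0]
    v,u=np.mgrid[0:420,0:560]
    P=np.stack([(u-K[0,2])/K[0,0]*d,(v-K[1,2])/K[1,1]*d,d],-1)
    return (P-np.array(c['tvec']).ravel())@Rm
E
python3 - <<'E'
from h import *
for n in('top','scene'):
    p,d=snap(n,n+'0'); c=ctrl.camera_params(n);print(n,c); W=w(n,d);print(W[210,280])
o=ctrl.get_obs();print(o['tcp_pos'],o['ee_rot'],o['time'])
E
```

```text
top {'intrinsics': array([[414.12222129,   0.        , 286.85053917],
       [  0.        , 414.12222129, 211.51915598],
       [  0.        ,   0.        ,   1.        ]]), 'rvec': array([ 2.12511717, -2.16175864,  0.1032847 ]), 'tvec': array([  25.87355548,  484.56638989, 1294.39882036])}
[494.43122448  40.88243534  -1.5594248 ]
scene {'intrinsics': array([[436.46141289,   0.        , 277.12362387],
       [  0.        , 436.46141289, 210.42363423],
       [  0.        ,   0.        ,   1.        ]]), 'rvec': array([ 1.89888471,  1.46428838, -0.63378738]), 'tvec': array([-142.69822048, -246.56292022, 1666.23492094])}
[388.02090422  53.0609444   -1.4761058 ]
[147.74914806 606.96102679 230.71659668] [-3.74218056e-01 -3.11915643e+00  1.74034278e-03] 0.1
```

View pics/top0.png

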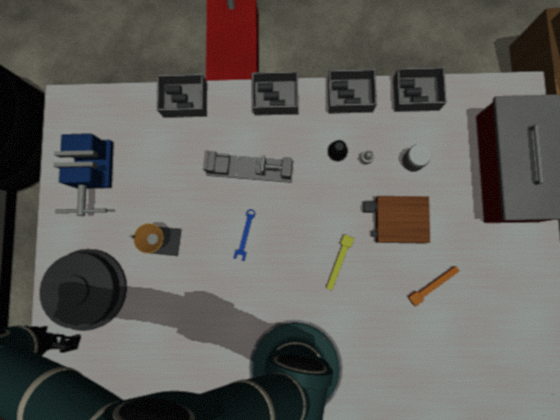

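View pics/scene0.png

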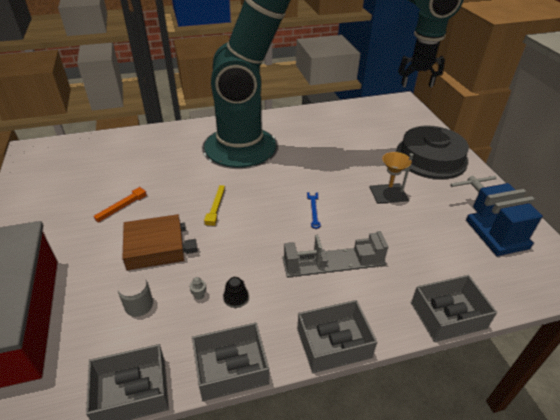

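The top view shows the rack at (403,219) with its mouths to the left. Candidates for the key are the stub at (368,207), which is the wider one and probably the T-head, the drift stub at (373,233), the yellow look-alike at (340,262) and the orange one at (434,285). The cradle is at (248,166). I'll check the choice with close crops and measure heights.

```bash
python3 - <<'E'
from h import *
t=np.load('top0.npz');W=w('top',t['d'])
a=t['p'][185:255,350:440];b=t['p'][140:190,195:300]
a=cv2.resize(a,None,fx=6,fy=6,interpolation=2);b=cv2.resize(b,None,fx=5.14,fy=5.14,interpolation=2)
a=a[:, :540]; b=b[:, :540]
cv2.imwrite('pics/crop.png',cv2.resize(np.vstack([a,b[:257]]),None,fx=.85,fy=.85))
np.set_printoptions(suppress=True,linewidth=250,precision=0)
print('rack z');print(W[195:245:3,358:384:2,2]);print('x of rows',W[195:245:3,370,0]);print('y of cols',W[205,358:384:2,1])
print('cradle z');print(W[145:186:3,200:300:4,2]);print(W[145:186:3,248,0]);print(W[165,200:300:4,1])
m=W[...,2]>45; m[:190]=0;m[:,:374]=0;m[250:]=0;m[:,436:]=0
r=cv2.minAreaRect(W[m][:,:2].astype(np.float32));print('rack',r,W[m][:,2].mean())
E
```

```text
rack z
[[   0.    2.    0.    2.    3.   -1.    2.    6.    1.   -4.    1.    0.   -2.]
 [   3.    4.   -2.    2.    3.   -0.   -2.   -0.    0.   33.   56.   54.   57.]
 [  -2.    2.   -0.   39.   36.   41. 1345.   38.    1.   14.   54.   53.   55.]
 [  -1.   -2.    6.   40.   40.   37.   36.   33.   35.   31.   58.   48.   55.]
 [  -4.    1.   -0.   40.   37.   39.   35.   39.   28.   37.   53.   53.   53.]
 [   2.    3.   -0.   42.   41.   37.   37.   39.    1.   10.   54.   49.   52.]
 [  -3.    5.    2.   -3.   -4.    1.   -2.   -1.   -1.   36.   54.   55.   53.]
 [   5.    2.   -1.    8.    0.    2.    1.    7.    1.   36.   54.   49.   55.]
 [   2.    3.   -0.    1.    1.    5.    2.    4.    2.   34.   49.   57.   56.]
 [   5.    2.    6.   -2.    1.   -2.   -1.    2.    0.   35.   51.   50.   53.]
 [  -3.    4.    1.    3.    1.    3.   -5.   -1.   -2.   31.   55.   53.   53.]
 [   2.    2.    3.    2.    1.   -4.    2.    4.    1.   12.   51.   60.   49.]
 [  -0.    2.   -3.    3.   -2.    8.   -1.   36.   31.   33.   54.   53.   56.]
 [  -1.    2.    0.    0.    4.    5.   
[... 2247 characters left out ...]
4.   18.   17.   15.   16.    9.   13.   11.   25.   31.    3.    3.]
 [  -3.   -0.   10.    2.    3.   -1.    1.    1.    3.    4.   -0.    1.    3.   -3.    0.   -4.    0.    0.    4.    1.   10.   11.    8.   -6.   -2.]
 [   1.    0.    3.   -1.    3.    5.    1.   -1.    1.    2.    5.   -1.    0. 1345.    1.    0.    1.    2.    1.    2.   -2.    3.   -6.   -0.    4.]]
[714. 705. 694. 686. 671. 662. 652. 642. 630. 620. 611. 601. 593. 583.]
[308. 275. 264. 251. 245. 232. 219. 208. 197. 184. 170. 157. 144. 131. 115. 102.  87.  75.  62.  49.  38.  23.  11.  -1. -14.]
rack ((434.37005615234375, -220.152587890625), (167.97955322265625, 431.9915771484375), 8.410201072692871) 56.38702745186394
```

View pics/crop.png

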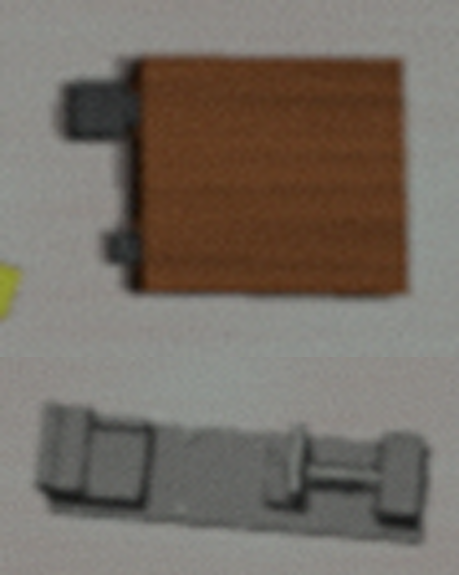

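The crops confirm the choice: the upper dark stub is the wide T-head with a neck, and the lower narrow one is the drift. The cradle's roof is at its left end (world +y) and the jaw and housing are to the right, with a slight yaw. Next I'll fit both poses.

```bash
python3 - <<'E'
from h import *
np.set_printoptions(suppress=True,precision=1)
t=np.load('top0.npz');W=w('top',t['d']);d=t['d']
s=np.load('scene0.npz');WS=w('scene',s['d'])
X,Y,Z=W[...,0],W[...,1],W[...,2]
def rect(n,m,P=W):
    m=cv2.morphologyEx(m.astype(np.uint8),cv2.MORPH_OPEN,np.ones((3,3)))>0
    k,l,st,_=cv2.connectedComponentsWithStats(m.astype(np.uint8)); m=l==1+np.argmax(st[1:,4])
    r=cv2.minAreaRect(P[m][:,:2].astype(np.float32)); print(n,m.sum(),np.array(r[0]),np.array(r[1]),r[2],np.median(P[m],0))
rect('rack',(Z>44)&(Z<65)&(X>370)&(X<560)&(Y<-240)&(Y>-450))
rect('head',(Z>25)&(Z<44)&(X>475)&(X<530)&(Y<-210)&(Y>-262))
rect('drift',(Z>20)&(Z<44)&(X>390)&(X<440)&(Y<-235)&(Y>-266))
C=(X>570)&(X<720)&(Y>-15)&(Y<300)
rect('cradle',C&(Z>6))
rect('roof',C&(Z>60)&(Y>230))
rect('house',C&(Z>60)&(Y<45))
C=(WS[...,0]>570)&(WS[...,0]<720)&(WS[...,1]>-15)&(WS[...,1]<300);zs=WS[...,2]
rect('S cradle',C&(zs>6),WS)
rect('S roof',C&(zs>60)&(WS[...,1]>230),WS)
rect('S house',C&(zs>60)&(WS[...,1]<45),WS)
rect('S rack',(zs>44)&(zs<65)&(WS[...,0]>370)&(WS[...,0]<560)&(WS[...,1]<-240)&(WS[...,1]>-450),WS)
rect('S head',(zs>25)&(zs<44)&(WS[...,0]>475)&(WS[...,0]<530)&(WS[...,1]<-210)&(WS[...,1]>-262),WS)
o=ctrl.get_obs();print(R.from_rotvec(o['ee_rot']).as_matrix(),ctrl.camera_params('wrist'))
E
```

```text
rack 2423 [ 452.8 -344.3] [161.8 144.6] 88.46218872070312 [ 452.4 -344.2   53.2]
head 124 [ 496.9 -242.8] [35.8 33. ] 87.69754791259766 [ 496.8 -240.3   36.6]
drift 36 [ 411.3 -255.5] [15.3 19.5] 87.89453125 [ 409.6 -256.3   32.1]
cradle 2003 [636.3 140.3] [282.4  75.1] 84.45614624023438 [631.  147.3  17.8]
roof 218 [648.9 262. ] [33.7 63.3] 84.22490692138672 [648.6 263.   71.8]
house 178 [623.3  17.1] [29.9 60. ] 84.11306762695312 [621.3  17.   71.2]
S cradle 2725 [637.7 141.4] [283.1  79.2] 83.98576354980469 [648.8 145.9  31.9]
S roof 255 [651.3 262.5] [35.5 64.8] 83.80675506591797 [655.  262.5  70.4]
S house 210 [627.   17.4] [30.5 62.7] 82.94866943359375 [629.9  16.3  69.4]
S rack 2170 [ 455.  -343.6] [162.3 152.1] 89.06755828857422 [ 462.2 -344.8   51.1]
S head 142 [ 500.3 -242.5] [36.8 39.6] 86.45063781738281 [ 504.5 -242.1   34.5]
[[-1.   0.2 -0. ]
 [ 0.2  1.  -0. ]
 [-0.  -0.  -1. ]] {'intrinsics': array([[325.2,   0. , 279.5],
       [  0. , 325.2, 212.3],
       [  0. ,   0. ,   1. ]]), 'mount': array([[  -0. ,   -1. ,   -0.3,   67. ],
       [   1. ,   -0. ,   -0. ,    0.1],
       [   0. ,   -0.3,    1. , -142.7],
       [   0. ,    0. ,    0. ,    1. ]])}
```

Call:
apply_moves([
  [[25,-33,0,0,0,-0.068],[25,-33,0,0,0,-0.068],[25,-33,0,0,0,-0.068],[25,-33,0,0,0,-0.068],[25,-33,0,0,0,-0.068],[25,-33,0,0,0,-0.068],[25,-33,0,0,0,-0.068],[25,-33,0,0,0,-0.068],[25,-33,0,0,0,-0.068],[25,-33,0,0,0,-0.068],[25,-33,0,0,0,-0.068],[25,-33,0,0,0,-0.068],[6,-40,-5,0,0,-0.068],[6,-40,-5,0,0,-0.068],[6,-40,-5,0,0,-0.068],[6,-40,-5,0,0,-0.068],[6,-40,-5,0,0,-0.068],[6,-40,-5,0,0,-0.068],[6,-40,-5,0,0,-0.068],[6,-40,-5,0,0,-0.068]],
], grip=100)

```text
time: 1.77
tcp_pos: [495.6, -110.6, 191.1]
ee_rot: [-2.256, -2.187, -0.0]
ft_force: [1.6, 1.3, 0.1]
finger_gap: 0.998
gripper_force: 0.0
```

Call:
apply_moves([
  [[0,-32,-12,0,0,0],[0,-32,-12,0,0,0],[0,-32,-12,0,0,0],[0,-32,-12,0,0,0],[0,0,0,0,0,0],[0,0,0,0,0,0]],
])

```text
time: 2.27
tcp_pos: [494.8, -238.5, 142.4]
ee_rot: [-2.255, -2.186, 0.003]
ft_force: [0.1, 0.8, 0.8]
finger_gap: 1.002
gripper_force: 0.0
```

```bash
cat >> h.py <<'E'
def wristmap(d,o):
    c=ctrl.camera_params('wrist');K=np.array(c['intrinsics']);M=np.array(c['mount'])
    v,u=np.mgrid[0:420,0:560]; a=(u-K[0,2]);b=(v-K[1,2]);r=np.hypot(a,b)+1e-9;th=r/K[0,0]
    t=np.tan(np.minimum(th,1.4))
    P=np.stack([d*t*a/r,d*t*b/r,d],-1)@M[:3,:3].T+M[:3,3]
    return P@R.from_rotvec(o['ee_rot']).as_matrix().T+np.array(o['tcp_pos'])
def rect(n,m,P):
    m=cv2.morphologyEx(m.astype(np.uint8),cv2.MORPH_OPEN,np.ones((3,3)))
    k,l,st,_=cv2.connectedComponentsWithStats(m); m=l==1+np.argmax(st[1:,4])
    Q=P[m]; r=cv2.minAreaRect(Q[:,:2].astype(np.float32))
    print(n,m.sum(),np.round(r[0],1),np.round(r[1],1),round(r[2],2),'med',np.round(np.median(Q,0),1),'1-99%',np.round(np.percentile(Q[:,:2],[1,99],axis=0).ravel(),1)); return m
E
python3 - <<'E'
from h import *
o=ctrl.get_obs();p,d=snap('wrist','w1');W=wristmap(d,o);print(o['tcp_pos'])
X,Y,Z=W[...,0],W[...,1],W[...,2]
rect('head',(Z>26)&(Z<44)&(X>470)&(X<530)&(Y<-200)&(Y>-257),W)
rect('rack',(Z>46)&(Z<60)&(X>360)&(X<560)&(Y<-240),W)
rect('nbhd',(Z>22)&(Z<44)&(X>400)&(X<530)&(Y<-210)&(Y>-290),W)
E
```

```text
[ 494.77911358 -238.45793734  142.38929969]
head 1727 [ 499.6 -241.7] [31.  36.1] 89.29 med [ 499.5 -240.4   35.9] 1-99% [ 482.  -256.4  517.5 -226.4]
rack 14924 [ 456.2 -321.9] [115.8 145.2] 89.04 med [ 467.8 -308.2   52.1] 1-99% [ 390.5 -368.5  527.4 -264.6]
nbhd 2222 [ 499.4 -249.5] [47.  36.1] 89.16 med [ 499.5 -244.    35.7] 1-99% [ 482.1 -271.8  517.4 -226.4]
```

View pics/w1.png

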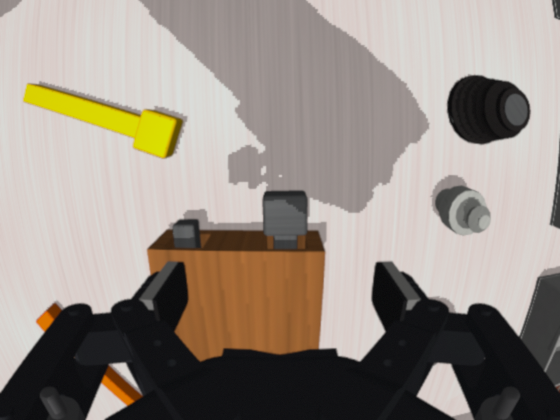

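The head is at (285,213) in the wrist view: centre (499.6, -243), top z 36, width 36, which matches the description. The drift is at (187,233) and the yellow look-alike is clear of the path. I'll descend and grip.

Call:
apply_moves([
  [[4.8,-2.5,-20,0,0,0.01],[0,0,-30,0,0,0],[0,0,-30,0,0,0],[0,0,-25,0,0,0],[0,0,-18,0,0,0],[0,0,-10,0,0,0],[0,0,0,0,0,0],[0,0,0,0,0,0]],
])

```text
time: 2.98
tcp_pos: [501.1, -238.8, 10.9]
ee_rot: [2.24, 2.202, 0.0]
ft_force: [-0.2, 0.3, 0.9]
finger_gap: 1.0
gripper_force: 0.0
```

Call:
apply_moves([
  [[0,0,0,0,0,0],[0,0,0,0,0,0],[0,0,0,0,0,0],[0,0,0,0,0,0],[0,0,0,0,0,0],[0,0,0,0,0,0],[0,0,0,0,0,0],[0,0,0,0,0,0],[0,0,0,0,0,0],[0,0,0,0,0,0]],
], grip=0, grip_force=110)

```text
time: 3.82
tcp_pos: [500.9, -239.2, 11.1]
ee_rot: [2.241, 2.201, 0.001]
ft_force: [-3.6, 3.7, 15.0]
finger_gap: 0.4
gripper_force: 107.4
```

Call:
apply_moves([
  [[0,0,2,0,0,0],[0,0,2,0,0,0],[0.2,8,0,0,0,0],[0.2,12,0,0,0,0],[0.3,13,0,0,0,0],[0.3,13,0,0,0,0],[0.3,13,0,0,0,0],[0.3,13,0,0,0,0],[0.3,13,0,0,0,0],[0.3,13,0,0,0,0],[0.3,13,0,0,0,0],[0.3,13,0,0,0,0],[0.3,13,0,0,0,0],[0.3,13,0,0,0,0],[0.2,8,0,0,0,0],[0,0,0,0,0,0]],
])

```text
time: 5.15
tcp_pos: [504.1, -78.2, 14.0]
ee_rot: [-2.237, -2.204, -0.0]
ft_force: [-0.2, 1.6, -6.1]
finger_gap: 0.399
gripper_force: 109.4
```

```bash
python3 - <<'E'
from h import *
o=ctrl.get_obs();print(o['tcp_pos'],o['ft_force']);t,d=snap('top','t1');W=w('top',d)
X,Y,Z=W[...,0],W[...,1],W[...,2]
p,d=snap('scene','s1')
q=cv2.resize(p[170:280,80:320],None,fx=3,fy=3,interpolation=2);cv2.imwrite('pics/s1c.png',q)
E
```

```text
[504.1116918  -78.23246591  14.0354223 ] [-0.24780339  1.58225993 -6.05740543]
```

View pics/s1c.png

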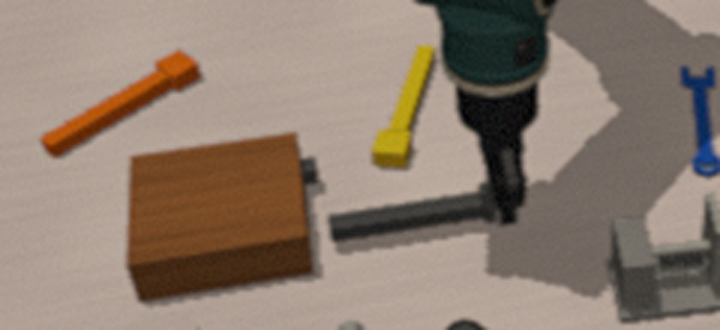

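The key is fully out, straight, with its tail about 8 mm clear of the rack (crop pixel 335,225). Now I'll lower it to the table.

Call:
apply_moves([
  [[0,0,-5,0,0,0],[0,0,-4,0,0,0],[0,0,-2,0,0,0],[0,0,-1,0,0,0],[0,0,0,0,0,0]],
])

```text
time: 5.67
tcp_pos: [504.0, -81.6, 1.9]
ee_rot: [-2.242, -2.2, 0.001]
ft_force: [-0.0, 0.7, -4.4]
finger_gap: 0.397
gripper_force: 109.4
```

Call:
apply_moves([
  [[0,0,-1,0,0,0],[0,0,-1,0,0,0],[0,0,0,0,0,0]],
])

```text
time: 5.92
tcp_pos: [504.3, -81.3, 0.2]
ee_rot: [2.241, 2.201, -0.0]
ft_force: [0.8, -0.1, -4.7]
finger_gap: 0.401
gripper_force: 109.4
```

Call:
apply_moves([
  [[0,0,-1,0,0,0],[0,0,-1,0,0,0],[0,0,0,0,0,0]],
])

```text
time: 6.17
tcp_pos: [504.4, -81.3, -0.6]
ee_rot: [-2.241, -2.201, -0.002]
ft_force: [-11.0, 3.1, 29.8]
finger_gap: 0.398
gripper_force: 123.6
```

Call:
apply_moves([
  [[0,0,1,0,0,0],[0,0,0,0,0,0]],
])

```text
time: 6.33
tcp_pos: [504.4, -81.3, -0.4]
ee_rot: [2.241, 2.201, 0.0]
ft_force: [-0.3, -0.8, -3.2]
finger_gap: 0.401
gripper_force: 109.6
```

Call:
apply_moves([
  [[0,0,0,0,0,0],[0,0,0,0,0,0],[0,0,0,0,0,0],[0,0,0,0,0,0],[0,0,0,0,0,0],[0,0,0,0,0,0],[0,0,0,0,0,0],[0,0,0,0,0,0],[0,0,30,0,0,0],[0,-10,35,0,0,0],[0,-20,35,0,0,0],[0,-15,0,0,0,0],[0,-15,0,0,0,0],[0,0,0,0,0,0],[0,0,0,0,0,0]],
], grip=100)

```text
time: 7.58
tcp_pos: [504.0, -141.7, 99.3]
ee_rot: [-2.243, -2.2, 0.0]
ft_force: [-0.1, 0.4, -0.5]
finger_gap: 0.999
gripper_force: 0.0
```

```bash
python3 - <<'E'
from h import *
o=ctrl.get_obs();p,d=snap('wrist','w2');W=wristmap(d,o);print(o['tcp_pos'],o['ee_rot'])
X,Y,Z=W[...,0],W[...,1],W[...,2]
A=(X>470)&(X<540)&(Y>-262)&(Y<-40)
rect('key',(Z>10)&(Z<32)&A,W)
h=rect('head',(Z>21.8)&(Z<32)&A,W)
s=rect('shank',(Z>12)&(Z<24)&A&(Y<-103)&(Y>-235),W)
Q=W[s];f=np.polyfit(Q[:,1],Q[:,0],1);print('axis x(y):',f,'yaw',-np.degrees(np.arctan(f[0])))
print('z fit',np.polyfit(Q[:,1],Q[:,2],1))
E
```

```text
[ 504.04922504 -141.68063123   99.26538234] [-2.24280136e+00 -2.19986386e+00  9.75769740e-05]
key 7230 [ 503.7 -158.9] [179.9  36.1] 89.32 med [ 502.3 -128.2   20.5] 1-99% [ 488.  -244.7  521.7  -70.2]
head 2480 [505.2 -86. ] [33.1 35.1] 87.44 med [505.  -85.9  24. ] 1-99% [ 487.8 -101.9  522.4  -69.8]
shank 4347 [ 501.4 -169.2] [132.2  20.2] 87.59 med [ 501.7 -159.7   20. ] 1-99% [ 490.3 -232.9  512.8 -104.1]
axis x(y): [4.30019373e-02 5.08674988e+02] yaw -2.4623125243177015
z fit [3.18701808e-06 2.00205682e+01]
```

View pics/w2.png

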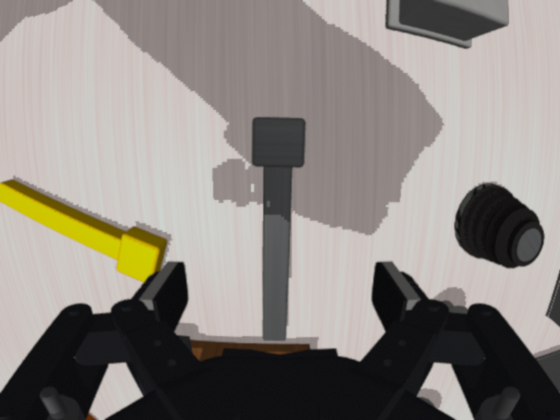

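The key lies flat (top z 20 along the whole shank, zero slope), yaw about -2.4°, tail clear of the rack, centre (501.8, -159). I'll regrip at its centre of mass, 13 mm towards the head from key_center.

Call:
apply_moves([
  [[-1.6,-4.3,-15,0,0,-0.023],[0,0,-30,0,0,0],[0,0,-25,0,0,0],[0,0,-15,0,0,0],[0,0,-9,0,0,0],[0,0,-3.5,0,0,0],[0,0,0,0,0,0],[0,0,0,0,0,0]],
])

```text
time: 8.3
tcp_pos: [503.1, -145.5, 2.4]
ee_rot: [2.266, 2.175, 0.001]
ft_force: [-0.4, -0.6, 0.5]
finger_gap: 1.0
gripper_force: 0.0
```

Call:
apply_moves([
  [[0,0,0,0,0,0],[0,0,0,0,0,0],[0,0,0,0,0,0],[0,0,0,0,0,0],[0,0,0,0,0,0],[0,0,0,0,0,0],[0,0,0,0,0,0],[0,0,0,0,0,0],[0,0,0,0,0,0],[0,0,0,0,0,0],[0,0,0,0,0,0],[0,0,0,0,0,0]],
], grip=0, grip_force=120)

```text
time: 9.3
tcp_pos: [502.6, -145.5, 2.3]
ee_rot: [-2.267, -2.175, -0.001]
ft_force: [-5.8, 2.4, 17.0]
finger_gap: 0.204
gripper_force: 118.4
```

Call:
apply_moves([
  [[0,0,8,0,0,0],[0,0,25,0,0,0],[0,5,35,0,0,0],[0,12,35,0,0,0],[5,20,15,0,0,0],[11,30,0,0,0,-0.01],[14,33,0,0,0,-0.01],[14,33,0,0,0,-0.01],[14,33,0,0,0,-0.01],[14,33,0,0,0,-0.01],[14,33,0,0,0,-0.01],[14,33,0,0,0,0],[14,33,0,0,0,0],[14,25,0,0,0,0],[12,14,0,0,0,0],[9,8,0,0,0,0],[5.6,2,0,0,0,0],[0,0,0,0,0,0],[0,0,0,0,0,0],[0,0,0,0,0,0]],
])

```text
time: 10.97
tcp_pos: [656.7, 200.2, 119.8]
ee_rot: [-2.332, -2.105, 0.001]
ft_force: [-0.1, 1.0, -5.9]
finger_gap: 0.203
gripper_force: 118.9
```

```bash
python3 - <<'E'
from h import *
o=ctrl.get_obs();p,d=snap('wrist','w3');W=wristmap(d,o);print(o['tcp_pos'],o['ee_rot'])
X,Y,Z=W[...,0],W[...,1],W[...,2]
A=(X>560)&(X<720)&(Y>-20)&(Y<330)
rect('carried',(Z>128)&(Z<152)&A,W)
rect('stop/roof',(Z>62)&(Z<76)&A&(Y>220),W)
rect('cradle<100',(Z>5)&(Z<80)&A,W)
rect('housing',(Z>62)&(Z<76)&A&(Y<60),W)
p,d=snap('top','t3');W=w('top',d);X,Y,Z=W[...,0],W[...,1],W[...,2];A=(X>560)&(X<720)&(Y>-20)&(Y<330)
rect('T carried',(Z>128)&(Z<152)&A,W)
p,d=snap('scene','s3');cv2.imwrite('pics/s3c.png',cv2.resize(p[130:290,250:430],None,fx=3.5,fy=3.5,interpolation=2))
E
```

```text
[656.7391563  200.20930503 119.77899399] [-2.33211415e+00 -2.10481646e+00  1.28102294e-03]
carried 16847 [659.7 218.8] [116.   44.7] 84.13 med [660.5 240.2 140. ] 1-99% [639.7 165.  680.8 275.9]
stop/roof 1453 [628.4 263.6] [33.1 16.3] 82.9 med [628.4 264.1  69.8] 1-99% [619.7 247.1 637.6 279.7]
cradle<100 4521 [625.  212.2] [144.4  30.8] 83.39 med [624.9 220.2  36.9] 1-99% [604.7 152.4 639.7 279.5]Traceback (most recent call last):
  File "<stdin>", line 8, in <module>
  File "h.py", line 20, in rect
    k,l,st,_=cv2.connectedComponentsWithStats(m); m=l==1+np.argmax(st[1:,4])
                                                         ~~~~~~~~~^^^^^^^^^^
    return _wrapfunc(a, 'argmax', axis=axis, out=out, **kwds)
    return bound(*args, **kwds)
ValueError: attempt to get argmax of an empty sequence
```

View pics/w3.png

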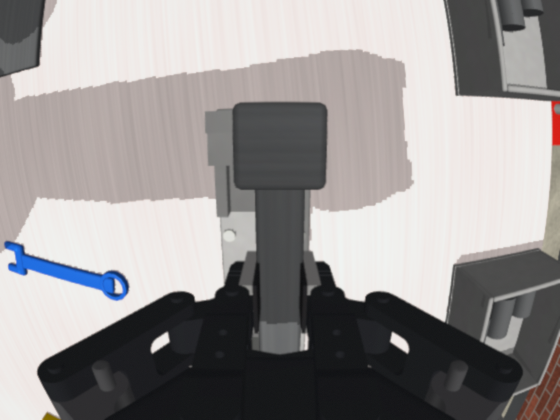

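The wrist view shows the key held straight (head at 280,145), but it sits about 13 mm to the +x side of the cradle (roof edge at 215,135). I'll correct x and measure the roof on both sides of the head.

Call:
apply_moves([
  [[-6,0,-4,0,0,0],[-6,0,-4,0,0,0],[0,0,0,0,0,0],[0,0,0,0,0,0]],
])

```text
time: 11.35
tcp_pos: [644.5, 201.6, 111.5]
ee_rot: [-2.33, -2.106, 0.001]
ft_force: [-0.2, 0.2, -5.2]
finger_gap: 0.202
gripper_force: 118.8
```

```bash
cat > m.py <<'E'
from h import *
import sys
o=ctrl.get_obs();p,d=snap('wrist',sys.argv[1]);W=wristmap(d,o);t=np.array(o['tcp_pos']);print(t,o['ee_rot'])
yaw=-np.radians(float(sys.argv[2])); c,s=np.cos(yaw),np.sin(yaw)
# frame at TCP xy aligned to the cradle yaw
D=W-t; x=c*D[...,0]+s*D[...,1]; y=-s*D[...,0]+c*D[...,1]; Z=W[...,2]; zu=t[2]-2.3
def st(n,m,b=2):
    if m.sum()<20: print(n,'none');return
    print(n,m.sum(),'x',np.round(np.percentile(x[m],[b,100-b]),1),'y',np.round(np.percentile(y[m],[b,100-b]),1),'z',round(np.median(Z[m]),1))
def edge(n,m):
    # left/right x-edges by y-bin, slope
    E=[]
    for a in np.arange(-20,90,4):
        k=m&(y>=a)&(y<a+4)
        if k.sum()>10: E.append((a+2,x[k].min(),x[k].max()))
    E=np.array(E)
    if len(E)>2:print(n,'left',np.round(np.median(E[:,1]),1),'slope°',np.round(np.degrees(np.polyfit(E[:,0],E[:,1],1)[0]),1),'right',np.round(np.median(E[:,2]),1),'slope°',np.round(np.degrees(np.polyfit(E[:,0],E[:,2],1)[0]),1))
near=(abs(x)<50)&(y<130)
k=near&(abs(Z-zu-24)<2)&(y>40); st('head top',k); edge('head',k)
k=near&(abs(Z-zu-20)<2)&(y>14)&(y<40); st('shank top',k); edge('shank',k)
low=Z<zu-6
for n,a,b in(('roof',66,73),('cheek',47,54),('bed',33,40),('base',7,13)):
    k=near&low&(Z>a)&(Z<b)&(y>-15); k=cv2.morphologyEx(k.astype(np.uint8),cv2.MORPH_OPEN,np.ones((3,3)))>0
    st(n,k); edge(n,k)
E
python3 m.py w4 6.0
```

```text
[644.50708101 201.60489321 111.5245754 ] [-2.32995652e+00 -2.10642018e+00  9.12373641e-04]
head top 7863 x [-15.8  17.3] y [44.1 75.4] z 133.0
head left -16.7 slope° 0.7 right 18.3 slope° -1.6
shank top 2937 x [-8.6 10.3] y [14.6 39.5] z 129.1
shank left -9.0 slope° -0.2 right 10.7 slope° -0.3
roof 489 x [-30.4  31.3] y [44.  63.1] z 69.1
roof left -30.3 slope° 0.4 right 31.2 slope° 0.7
cheek 880 x [-30.4  31.4] y [ 5.9 37.3] z 50.1
cheek left -30.6 slope° 0.5 right 31.5 slope° -76.0
bed 437 x [-22.5  23.6] y [ 6.  23.1] z 36.2
bed left -22.5 slope° 1.2 right 23.7 slope° 0.7
base 544 x [-35.4  36.4] y [-14.7  -2.4] z 10.1
base left -36.2 slope° 47.8 right 37.0 slope° -48.0
```

Alignment is good: key x offset is under 0.5 mm and the TCP is at cradle y ≈ 51. I'll lower until the tail is level with the jaw, then push.

Call:
apply_moves([
  [[0,1,-6,0,0,-0.01],[0,1,-10,0,0,0],[0,0,-10,0,0,0],[0,0,-7,0,0,0],[0,0,-3,0,0,0],[0,0,0,0,0,0],[0,0,0,0,0,0]],
])

```text
time: 11.98
tcp_pos: [645.1, 203.3, 75.7]
ee_rot: [-2.341, -2.094, 0.001]
ft_force: [-4.8, -0.9, 2.3]
finger_gap: 0.199
gripper_force: 120.2
```

```bash
python3 m.py w5 6.5
```

```text
[645.05204565 203.32120238  75.69617016] [-2.34070261e+00 -2.09447262e+00  1.04773087e-03]
head top 8022 x [-16.3  17.3] y [43.8 75.5] z 97.9
head left -17.3 slope° 1.6 right 18.3 slope° -1.5
shank top 2932 x [-8.8 10.2] y [14.6 39.5] z 93.7
shank left -9.3 slope° -0.6 right 10.5 slope° -0.6
roof none
cheek 1752 x [-30.5  30.4] y [ 4.3 37.3] z 50.1
cheek left -30.8 slope° -0.7 right 30.6 slope° 1.7
bed 1372 x [-23.1  23.1] y [ 4.  29.7] z 36.2
bed left -23.2 slope° -1.0 right 23.2 slope° 0.4
base 488 x [-34.2  34.9] y [-14.8  -6.2] z 10.2
base left -28.3 slope° 63.7 right 34.3 slope° -69.1
```

Call:
apply_moves([
  [[-0.5,0,1,0,0,-0.005],[0,0,0,0,0,0],[0,0,0,0,0,0]],
])

```text
time: 12.28
tcp_pos: [644.7, 203.4, 76.5]
ee_rot: [2.346, 2.089, -0.0]
ft_force: [-0.1, -0.2, -5.9]
finger_gap: 0.202
gripper_force: 118.9
```

Call:
apply_moves([
  [[-0.4,-4,0,0,0,0],[-0.5,-4,0,0,0,0],[-0.4,-4,0,0,0,0],[-0.5,-4,0,0,0,0],[0,0,0,0,0,0]],
])

```text
time: 12.7
tcp_pos: [643.0, 188.1, 76.9]
ee_rot: [-2.345, -2.089, -0.002]
ft_force: [0.6, 9.8, -5.9]
finger_gap: 0.202
gripper_force: 118.8
```

Call:
apply_moves([
  [[-0.4,-4,0,0,0,0],[-0.5,-4,0,0,0,0],[-0.4,-4,0,0,0,0],[-0.5,-4,0,0,0,0],[-0.5,-4,0,0,0,0],[-0.5,-4,0,0,0,0],[0,0,0,0,0,0],[0,0,0,0,0,0]],
])

```text
time: 13.37
tcp_pos: [640.4, 165.7, 77.0]
ee_rot: [-2.343, -2.09, -0.004]
ft_force: [2.2, 15.0, -6.2]
finger_gap: 0.2
gripper_force: 118.8
```

```bash
python3 m.py w6 6.4; python3 - <<'E'
from h import *
p,d=snap('scene','s6');cv2.imwrite('pics/s6c.png',cv2.resize(p[160:290,260:420],None,fx=4.5,fy=4.5,interpolation=2))
E
```

```text
[640.35096517 165.73891187  77.01776092] [-2.34338798 -2.08982009 -0.00430432]
head top 7958 x [-15.7  17.6] y [44.  75.5] z 98.8
head left -16.7 slope° 1.1 right 18.6 slope° -2.1
shank top 2935 x [-8.6 10.4] y [14.5 39.4] z 94.8
shank left -8.9 slope° 0.3 right 10.8 slope° -0.4
roof none
cheek 1735 x [-30.2  31.2] y [42.5 79.3] z 50.2
cheek left -30.5 slope° -0.2 right 31.4 slope° -0.6
bed none
base 3286 x [-35.2  36.7] y [-14.   33.1] z 10.1
base left -35.8 slope° -0.5 right 37.4 slope° -0.5
```

View pics/s6c.png

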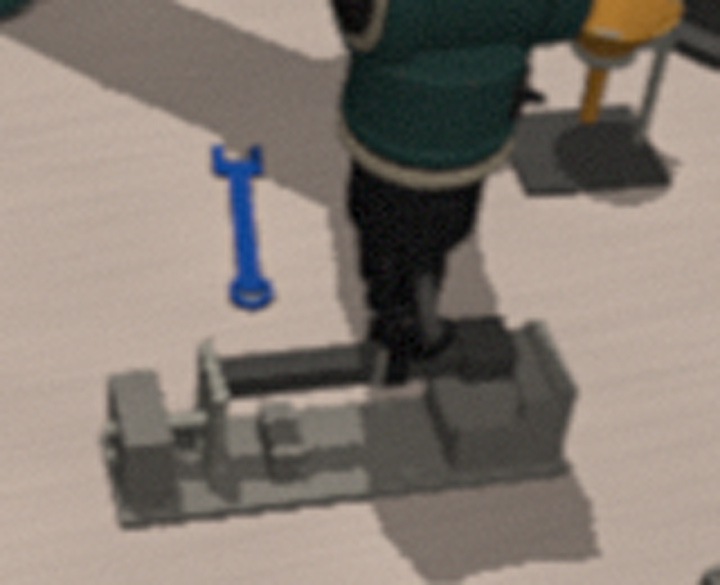

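The key is straight, with its tail pressed flat on the jaw (crop pixel 215,370), and the head is just in front of the roof. The 15 N force puts the jaw at about 0.033. I'll push slightly more, then lower.

Call:
apply_moves([
  [[-0.2,-1.5,0,0,0,0],[0,0,-2,0,0,0],[0,0,-3,0,0,0],[0,0,-3,0,0,0],[0,0,-3,0,0,0],[0,0,-3,0,0,0],[0,0,-2,0,0,0],[0,0,0,0,0,0]],
])

```text
time: 14.13
tcp_pos: [640.7, 164.5, 61.4]
ee_rot: [-2.343, -2.091, -0.006]
ft_force: [1.3, 15.5, 2.8]
finger_gap: 0.2
gripper_force: 120.1
```

```bash
python3 m.py w7 6.4
```

```text
[640.68181844 164.48666239  61.42704077] [-2.34334173 -2.09092549 -0.00554797]
head top 6684 x [-15.1  17.1] y [44.6 74.7] z 82.1
head left -16.1 slope° -0.9 right 18.1 slope° 1.4
shank top 2875 x [-8.4 10.3] y [14.5 39.5] z 78.6
shank left -8.9 slope° 0.3 right 10.7 slope° -0.4
roof none
cheek 2664 x [-30.6  30.7] y [43.5 80.1] z 50.1
cheek left -30.9 slope° 0.1 right 31.1 slope° -1.0
bed 612 x [-23.2  22.5] y [78.9 83.2] z 36.1
base 4272 x [-35.4  36.3] y [-13.3  34.3] z 10.1
base left -36.2 slope° 26.0 right 36.9 slope° -1.0
```

Call:
apply_moves([
  [[0,0,-3,0,0,0],[0,0,-3,0,0,0],[0,0,-3,0,0,0],[0,0,-3,0,0,0],[0,0,-3,0,0,0],[0,0,-2,0,0,0],[0,0,0,0,0,0]],
])

```text
time: 14.77
tcp_pos: [640.7, 164.5, 44.4]
ee_rot: [-2.343, -2.091, -0.006]
ft_force: [1.6, 13.9, 2.9]
finger_gap: 0.201
gripper_force: 120.1
```

```bash
python3 m.py w8 6.4
```

```text
[640.68473828 164.53965033  44.42614026] [-2.34332156 -2.09091092 -0.00551007]
head top 7506 x [-19.7  20. ] y [44.6 96.1] z 65.1
head left -16.2 slope° -20.3 right 18.1 slope° 16.6
shank top 2891 x [-8.4 10.3] y [14.6 39.5] z 61.6
shank left -8.9 slope° 0.1 right 10.8 slope° -0.4
roof none
cheek none
bed 48 x [-22.6  11. ] y [46.1 81.6] z 35.6
base 5318 x [-35.4  36.2] y [-11.9  34.6] z 10.1
base left -36.3 slope° 3.2 right 37.2 slope° -3.8
```

Call:
apply_moves([
  [[0,0,-2,0,0,0],[0,0,-1.5,0,0,0],[0,0,-1,0,0,0],[0,0,0,0,0,0]],
])

```text
time: 15.15
tcp_pos: [640.8, 164.5, 40.1]
ee_rot: [-2.343, -2.091, -0.006]
ft_force: [1.9, 13.9, 3.2]
finger_gap: 0.203
gripper_force: 120.1
```

Call:
apply_moves([
  [[0,0,-0.5,0,0,0],[0,0,-0.5,0,0,0],[0,0,0,0,0,0]],
])

```text
time: 15.4
tcp_pos: [640.8, 164.5, 39.4]
ee_rot: [-2.344, -2.091, -0.006]
ft_force: [0.8, 13.7, 3.0]
finger_gap: 0.202
gripper_force: 120.3
```

```bash
python3 m.py w9 6.4
```

```text
[640.80493558 164.52277169  39.35342378] [-2.34356186 -2.09068543 -0.00603098]
head top 7317 x [-15.4  17.4] y [44.4 75.4] z 60.2
head left -16.4 slope° -8.6 right 18.3 slope° 4.6
shank top 2888 x [-8.5 10.3] y [14.6 39.5] z 56.7
shank left -8.9 slope° 0.1 right 10.8 slope° -0.4
roof none
cheek none
bed none
base 5635 x [-35.6  36.1] y [-11.9  34.8] z 10.1
base left -36.7 slope° 2.9 right 37.0 slope° -4.2
```

```bash
cat > tilt.py <<'E'
from h import *
import sys
o=ctrl.get_obs()
if len(sys.argv)>2: snap('wrist',sys.argv[1])
t=np.array(o['tcp_pos']);W=wristmap(np.load(sys.argv[1]+'.npz')['d'],o);D=W-t
c,s=np.cos(-.112),np.sin(-.112);x=c*D[...,0]+s*D[...,1]; y=-s*D[...,0]+c*D[...,1];Z=W[...,2]
for n,a,b,h in(('shank',14,40,20),('head',46,74,24)):
    m=(abs(x-1)<8)&(y>a)&(y<b)&(abs(Z-t[2]+2.3-h)<6); f=np.polyfit(y[m],Z[m],1);print(n,'slope°',round(np.degrees(f[0]),2),'z mid',round(np.median(Z[m]),2),m.sum())
print('tool z axis',R.from_rotvec(o['ee_rot']).as_matrix()[:,2])
E
python3 tilt.py w9
```

```text
shank slope° -0.76 z mid 56.72 2391
head slope° -0.58 z mid 60.28 3160
tool z axis [ 0.00225035  0.00326714 -0.99999213]
```

Call:
apply_moves([
  [[0,0,0,0.005,-0.0006,0],[0,0,0,0.005,-0.0006,0],[0,0,-0.3,0.004,-0.0005,0],[0,0,-0.5,0,0,0],[0,0,0,0,0,0]],
])

```text
time: 15.87
tcp_pos: [640.9, 164.4, 38.6]
ee_rot: [-2.337, -2.084, -0.023]
ft_force: [1.2, 14.0, 3.5]
finger_gap: 0.203
gripper_force: 120.2
```

```bash
python3 tilt.py w10 1
```

```text
shank slope° -0.28 z mid 56.28 2405
head slope° -0.19 z mid 60.17 3127
tool z axis [ 0.00409736  0.01726214 -0.9998426 ]
```

Call:
apply_moves([
  [[0,0,0,0.004,-0.0005,0],[0,0,0,0.004,-0.0005,0],[0,0,-0.4,0,0,0],[0,0,-0.3,0,0,0],[0,0,0,0,0,0]],
])

```text
time: 16.33
tcp_pos: [640.9, 164.4, 38.4]
ee_rot: [-2.333, -2.081, -0.032]
ft_force: [-1.4, 12.8, 13.0]
finger_gap: 0.205
gripper_force: 121.5
```

```bash
python3 tilt.py w11 1
```

```text
shank slope° 0.07 z mid 56.14 2404
head slope° 0.01 z mid 60.13 3125
tool z axis [ 0.00508633  0.02546446 -0.99966279]
```

The key is level and resting on the bed (slope ≈ 0). I'll ease it forward so the spring pushes the head under the roof, then release it for the last ~9 mm.

Call:
apply_moves([
  [[0.2,2,0,0,0,0],[0.3,3,0,0,0,0],[0.3,3,0,0,0,0],[0.3,3,0,0,0,0],[0.3,3,0,0,0,0],[0.2,2,0,0,0,0],[0,0,0,0,0,0]],
])

```text
time: 16.97
tcp_pos: [642.7, 177.7, 38.4]
ee_rot: [-2.337, -2.08, -0.029]
ft_force: [-1.3, 1.4, 12.8]
finger_gap: 0.203
gripper_force: 121.6
```

```bash
python3 tilt.py w12 1; python3 m.py w13 6.4 | head -6
```

```text
shank slope° 0.07 z mid 56.12 2394
head slope° 0.34 z mid 60.07 2405
tool z axis [ 0.00519413  0.02242371 -0.99973506]
[642.75845568 177.75607008  38.39494512] [-2.33647639 -2.07981752 -0.02970999]
head top 5748 x [-15.4  17.8] y [43.6 66.9] z 60.0
head left -16.3 slope° -0.8 right 18.7 slope° 1.9
shank top 2920 x [-8.4 10.5] y [14.6 39.4] z 56.1
shank left -8.9 slope° 0.2 right 10.9 slope° 0.2
roof none
```

Call:
apply_moves([
  [[0,0,0,0,0,0],[0,0,0,0,0,0],[0,0,0,0,0,0],[0,0,0,0,0,0],[0,0,0,0,0,0],[0,0,0,0,0,0],[0,0,0,0,0,0],[0,0,0,0,0,0],[0,0,0,0,0,0],[0,0,0,0,0,0]],
], grip=100)

```text
time: 17.9
tcp_pos: [641.5, 178.0, 36.7]
ee_rot: [-2.335, -2.079, -0.026]
ft_force: [0.1, -0.7, 0.1]
finger_gap: 1.006
gripper_force: 0.0
```

Call:
apply_moves([
  [[0,0,10,0,0,0],[0,0,20,0,0,0],[0,0,30,0,0,0],[0,0,30,-0.01,0.001,0],[0,0,20,-0.01,0.001,0],[0,0,0,0,0,0],[0,0,0,0,0,0]],
])

```text
time: 18.48
tcp_pos: [642.0, 178.4, 148.5]
ee_rot: [-2.346, -2.089, -0.007]
ft_force: [-0.2, -0.3, -0.1]
finger_gap: 1.001
gripper_force: 0.0
```

```bash
python3 - <<'E'
from h import *
o=ctrl.get_obs();p,d=snap('wrist','w14');W=wristmap(d,o);t=np.array(o['tcp_pos']);D=W-t
c,s=np.cos(-.112),np.sin(-.112);x=c*D[...,0]+s*D[...,1]; y=-s*D[...,0]+c*D[...,1];Z=W[...,2]
m=(abs(x)<9)&(y>-60)&(y<50)&(abs(Z-56)<6);m=m&(abs(Z-56)<2.5)
print('shank z slope°',np.degrees(np.polyfit(y[m],Z[m],1)[0]),np.median(Z[m]),y[m].min(),y[m].max())
k=(abs(x)<14)&(abs(Z-56)<2.5)&(y>-10)&(y<30);f=np.polyfit(y[k],x[k],1);print('shank yaw° rel 6.4',-np.degrees(f[0]),f[1])
for n,a,b in(('roof',66,73),('cheek',48,53),('head',58.5,62)):
    q=(Z>a)&(Z<b)&(abs(x)<40)&(y>0)&(y<110); print(n,np.percentile(x[q],[2,98]),np.percentile(y[q],[2,98]),np.median(Z[q]))
p2,_=snap('scene','s14')
a=cv2.resize(p2[170:290,270:400],None,fx=3.2,fy=3.2,interpolation=2)
b=cv2.resize(p,None,fx=.75,fy=.75);H=max(a.shape[0],b.shape[0])
f=lambda i:cv2.copyMakeBorder(i,0,H-i.shape[0],0,0,0);o=np.hstack([f(a),f(b)]);cv2.imwrite('pics/fin.png',cv2.resize(o,None,fx=.94,fy=.94))
print(o.shape)
E
```

```text
shank z slope° 0.007648662417530071 56.08798811206579 -59.97151070828181 49.44194261337996
shank yaw° rel 6.4 0.47033464234885153 1.0198386052154762
roof [-30.03614608  29.50103012] [67.33621957 91.28055961] 69.1571105006869
cheek [-30.63102306  30.68993135] [29.3554102  66.19308985] 50.09144451313408
head [-15.30744545  17.32985368] [53.23067083 66.19686569] 60.03020516824384
(384, 836, 3)
```

View pics/fin.png

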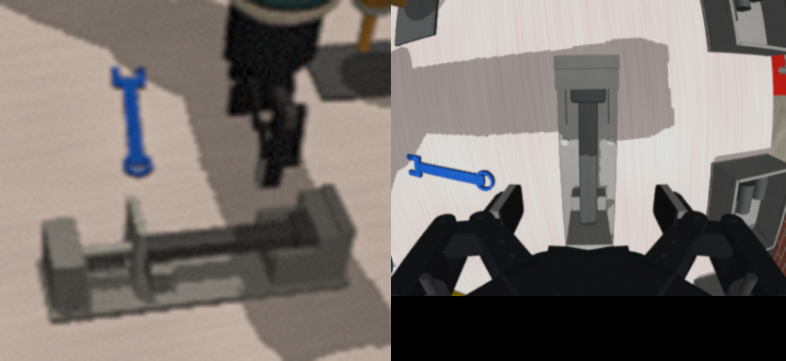

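The key is home. The head goes under the roof with 14.1 mm visible (34 - 20 expected), it is level at z 56.1, straight within about 0.5°, and the jaw is on the tail.

```bash
python3 -c "
from bench import ctrl
print(ctrl.job_done())"
```

```text
the job is handed in; nothing more can be done
None
```

The shoe key was drawn out by its head, laid flat on the table, taken again by the shank and loaded in the spring cradle. The head is home under the roof, clamped, level and straight to about 0.5°, and the job was handed in at about 18.6 s of the 51 s.

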